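# Tilt the rule out of the half-roofed pen box

## Task

The long wooden rule lies in the desk's pen box, partly under the box's roof. Slide the box's cover fully back over the roof by its knob, then grip the rule through the opening, tilt it and draw it out diagonally, its open-side end first, and finish while still holding it: level, still, in the air about 10 cm above the top of the box, touching nothing but the gripper, with the cover left fully back. Do not shift the mug, the candle jar or the speaker.

Things in the scene. Friction and masses are not known exactly. Their poses are not given: they have to be found in the camera images.
- box: Fixed wooden pen box, outside 366 x 156 mm, walls and floor 8 mm. Origin: centre of its underside, on the desk; x along its length towards the open end, y across, z up. Inside 350 x 140 mm, floor at z = 8. Side and -x walls reach z = 69, the +x end wall z = 64. Two ribs across the floor, 8 mm wide, at x = -85 and 125, tops at z = 22, carry the rule.
- roof_edge (a point): Middle of the lower edge of the box's fixed roof, at box x = -70, z = 64 mm. The roof, 5 mm thick, covers the box from here to its -x end (105 mm); from here to the +x end wall the box is open on top for 245 mm, except where the sliding cover lies over it.
- lid (a joint): Sliding cover of the box (a bare aluminium plate 105 mm long, 156 mm wide, z from 70 to 75 above the desk, just above the roof). In m: at 0 it covers box x from -70 to 35 mm; grows as it slides to the box's -x end; at 0.100 (stop, fully back) it lies all over the fixed roof. Friction about 1 N; stays where it is left. It starts only slightly open.
- lid_knob (a point): Middle of the cover's black knob, an upright cylinder 24 mm in diameter and 24 mm high (z from 75 to 99 above the desk, this point at 87), on the box's centreline. It moves with the cover: at box x = -50 mm minus the joint value.
- ruler: Loose wooden rule 316 mm long, 26 mm wide, 10 mm thick, about 60 g, dark ticks on top. Origin: centre of its underside; x along its length, y across, z up. It lies flat on the ribs (underside at z = 22 mm) nearly along the box, its x axis pointing the same way as the box's (within 3 degrees); its -x end is under the roof.
- ruler_a (a point): Middle of the rule's -x end face (158 mm from its centre, at half its thickness): the end that starts under the roof.
- ruler_b (a point): Middle of the rule's +x end face (158 mm from its centre, at half its thickness): the open-side end, which comes out first.
- mug: White mug, 80 mm wide, 90 mm high, standing on the desk beside the work. Origin at the centre of its foot. Leave alone.
- candle: Amber glass candle jar with copper lid, 70 mm wide, 90 mm high. Origin at the centre of its foot. Leave alone.
- speaker: Round red speaker, 98 mm wide, 43 mm high. Origin at the centre of its foot. Leave alone.

How it is judged:
By the outcome, as a careful person would: the job done as asked, in the order asked, and still so for the second after the job is handed in, while the arm keeps its last pose, push and grip.
It also fails if it takes over 45 s, if anything falls off the work surface, if the arm or the gripper's body presses on something with over 40 N, if the wrist force passes 120 N, or if a joint passes its speed limit or range.

## Robot

A 7-joint arm with a two-finger parallel gripper is mounted at the origin on the work surface. World frame = base frame: x ahead of the robot, y to its left, z up, the work surface at z = 0. Lengths are in m, angles in rad, forces in N, time in s.
With the tool pointing down it reaches from about 0.425 to 0.95 m from the base axis. Payload 4.7 kg.
Tool frame: the origin (TCP) lies midway between the tips of the shut fingers; the grasp point (between the pads) lies 19 mm behind it (r.pinch_z is the distance from the TCP to the grasp point, in m); z points along the fingers, y is the line along which they close (so a half turn about z gives the same grasp; the last joint's range is limited). The gripper opens to 87 mm and grips with 3 to 60 N. Pads are 19 mm wide; open, the fingers measure 117 mm over their backs; the gripper's body (75 mm by 190 mm) begins 51 mm behind the grasp point.
Start: joints at [-1.246, 0.469, -0.049, 1.532, 0.024, 1.141, -0.082], TCP at [0.234, 0.633, 0.223] pointing down, gripper open.
Joint ranges: [-2.59, 2.59], [-0.33, 1.99], [-1.39, 1.29], [0.1, 2.45], [-1.04, 4.18], [0.21, 1.99], [-2.66, 2.66]. Speed limits (rad/s): [2.57, 2.57, 3.14, 3.14, 3.14, 3.14, 3.14].

## Interface

Orientations are given as a unit quaternion [w, x, y, z].
In Python, from station import monitor, imaging, r gives the robot as it stands.
- The arm moves only by the tool send_rows, never from a script. Its argument "plan" is a list that holds one entry, the list of rows, each a list of 5 numbers: the closure, from -1 (fully open) to 1 (shut), so that 0 is half open, then the shift along the tool's x, y, z in mm, then the turn about the tool's z in degrees. In form: [[[grip, x, y, z, turn], ...]]. A call has 1 to 20 rows; each row is the pose to reach, as a shift and turn from the pose commanded when the call began, along the tool's axes at that moment; what a row does not reach only later rows make up. A row lasts 1/10 s, in which the tool goes at most 50 mm and 8.59 degrees, less where a joint would pass 70% of its speed; a pose out of reach is approached as far as the arm can. A call with a gripper value outside its range is refused whole. The fingers move at their own pace and stop on an object; the grip force is fixed at half the most. Time passes only in rows, so rows that repeat a pose let the fingers close. It gives the time, the measured TCP pose, the force, the opening and the grip force at its end, in the units of the state.
- monitor.state(): the state, without advancing time (a new reading comes with each control period).
- imaging.camera(name): name is "side" or "top" or "wrist"; returns the picture (420x560x3 uint8, blue, green, red); there is no depth.
- imaging.camera_info(name): a dict with "vertical_fov" (degrees; the focal length in pixels is half the picture's height over the tangent of half this angle, whatever the lens; pixels are square), "cx", "cy" (the principal point, pixels), "distortion" ([k1, k2, p1, p2, k3] as OpenCV has them; the pictures are not rectified), "xyz" and "attitude" of the camera in the world. Camera axes: x right, y up, looking along -z (the intrinsics and any distortion apply to the point x, -y, -z); pixel columns grow to the right and rows downward; lengths in m; the calibration is good to about 2 mm. A picture is of the moment at which its call begins: read the wrist's pose just before it. camera_info takes no time and is no camera call; for the wrist camera it gives the pose at the moment of the call.
- r.job_done(): hands the job in; it is judged then, once.
The state is a dict: "t": time; "joint_positions": joint angles; "dq": joint speeds; "tau": joint torques, N m; "position": TCP position; "ee_rot": TCP orientation; "ft_force": force on the tool from outside, world axes, zero at the start; "wrist_torque": the same for the moment, N m; "width": finger opening in m; "gripper_force": force on a finger pad.
Only numpy, scipy, OpenCV 4.12 (cv2) and the standard library are available. Lean on these libraries where they do the work, as an engineer would, in place of code of your own. Each camera call takes 0.05 s, during which the arm holds its last target. There are 200 camera calls.

## Working session

There is one attempt and no reset: what is moved stays moved. The work goes in short steps, Python scripts to look and compute and a tool call to move; the robot and the scene stay as the last step left them, time stands still between calls to the robot, and variables do not carry over. Pictures are saved under pics/ and viewed, at most 10 in all, crops included, and the job is handed in when it is done.

Besides the shell and the picture viewer there is one more tool, called after "Call:" as a command line: name --argument value ..., lists and objects as JSON in quotes. send_rows: Moves the arm, as the interface text tells. Its arguments: {"type":"object","properties":{"plan":{"type":"array"}},"required":["plan"]}

```bash
ls; mkdir -p pics; python3 - <<'E'
from station import monitor, imaging, r
import cv2
s=monitor.state()
print({k:s[k] for k in('t','position','ee_rot','width','ft_force')},r.pinch_z)
for n in('top','side','wrist'):
    print(n,imaging.camera_info(n)); cv2.imwrite(f'pics/{n}0.png',imaging.camera(n))
E
```

```text
pics
{'t': 0.0, 'position': array([0.233642  , 0.63263046, 0.2214737 ]), 'ee_rot': array([-1.26049855e-04,  1.75935864e-01,  9.84401129e-01, -9.86058128e-04]), 'width': 0.0870201803473698, 'ft_force': array([-0.15625995, -0.60177847, -0.01124648])} 0.0187
top {'vertical_fov': 57.677062118554026, 'cx': 280.6478031084272, 'cy': 207.09345665082557, 'distortion': array([0.02208641, 0.        , 0.        , 0.        , 0.        ]), 'xyz': array([ 0.43329862, -0.00179042,  1.28192555]), 'attitude': array([-0.70370397, -0.02886703,  0.02667519,  0.70940528])}
side {'vertical_fov': 42.29056868178004, 'cx': 278.75809887641503, 'cy': 210.4000699318399, 'distortion': array([-0.15832172,  0.        ,  0.        ,  0.        ,  0.        ]), 'xyz': array([-0.00454574, -1.08621097,  1.22665983]), 'attitude': array([ 0.89273975,  0.38731175, -0.0842289 , -0.21426813])}
wrist {'vertical_fov': 60.350258570290634, 'cx': 281.7450461753786, 'cy': 210.99941450773935, 'distortion': array([-0.06676664,  0.        ,  0.        ,  0.        ,  0.        ]), 'xyz': array([0.17050905, 0.65631126, 0.38412659]), 'attitude': array([ 0.81453262, -0.1022195 , -0.06966171,  0.56677599])}
```

View pics/top0.png

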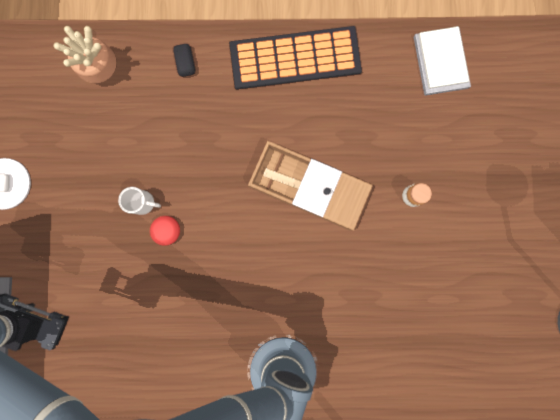

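View pics/side0.png

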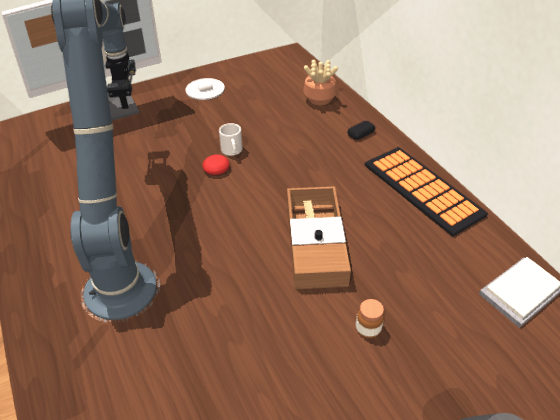

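The top view shows the box with corners near (266,143), (250,185), (372,182) and (357,228), its open end at the upper left, and the knob at (327,191). The mug is near (137,200), the speaker at (165,230) and the jar at (418,194). I'll enlarge the top view to get the corners.

```bash
cat > h.py <<'E'
import numpy as np, cv2
from scipy.spatial.transform import Rotation as R
from station import monitor, imaging, r
def rot(q): return R.from_quat(np.roll(q,-1))
class Cam:
    def __init__(s,n):
        c=imaging.camera_info(n); f=210/np.tan(np.radians(c['vertical_fov']/2))
        s.K=np.array([[f,0,c['cx']],[0,f,c['cy']],[0,0,1]]); s.d=c['distortion']
        s.p=c['xyz']; s.R=rot(c['attitude']).as_matrix()@np.diag([1,-1,-1])
    def ray(s,uv,z):
        u=cv2.undistortPoints(np.array(uv,float).reshape(-1,1,2),s.K,s.d)[:,0]
        d=np.c_[u,np.ones(len(u))]@s.R.T
        return s.p+d*((z-s.p[2])/d[:,2])[:,None]
    def proj(s,P):
        return cv2.projectPoints(np.array(P,float).reshape(-1,1,3),cv2.Rodrigues(s.R.T)[0],-s.R.T@s.p,s.K,s.d)[0][:,0]
E
python3 - <<'E'
import cv2
a=cv2.imread('pics/top0.png')[130:240,240:385]
cv2.imwrite('pics/crop1.png',cv2.resize(a,None,fx=5.4,fy=5.4,interpolation=cv2.INTER_CUBIC))
E
```

```text
(no output)
```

View pics/crop1.png

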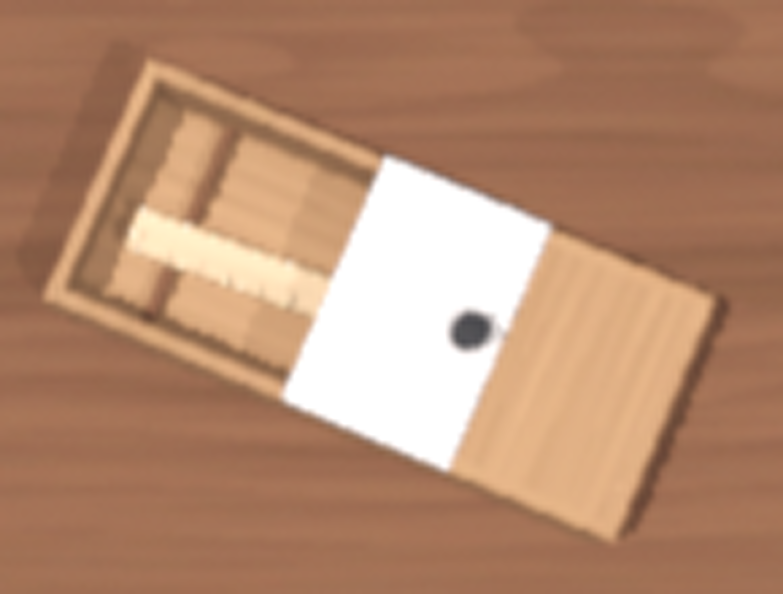

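The crop shows the +x wall corners at (150,60) and (45,297), the roof end corners at (717,300) and (615,540), the cover corners at (386,157), (283,398), (549,228) and (447,469), and the knob at (470,330). The rule's B end is at (143,206)/(126,248), and it goes under the cover at (330,275)/(318,312).

```bash
python3 - <<'E'
from h import *
from scipy.optimize import least_squares
t=Cam('top')
def px(l): return (np.array(l,float)+.5)/5.4-.5+[240,130]
h=.183;w=.078
# box pts: image upper side = box -y (box x ~ +y world, so y_box ~ -x world => upper is -y)
uv=px([(150,60),(45,297),(717,300),(615,540),(386,157),(283,398),(549,228),(447,469),(470,330)])
def model(p):
    x,y,a,j=p;c=np.array([[np.cos(a),-np.sin(a)],[np.sin(a),np.cos(a)]])
    P=np.array([(h,-w,.069),(h,w,.069),(-h,-w,.069),(-h,w,.069),(.035-j,-w,.075),(.035-j,w,.075),(-.07-j,-w,.075),(-.07-j,w,.075),(-.05-j,0,.099)])
    P[:,:2]=P[:,:2]@c.T+[x,y]; return P
f=lambda p:(t.proj(model(p))-uv).ravel()
s=least_squares(f,[.5,-.05,1.2,.01]);print(s.x,np.degrees(s.x[2]),np.abs(s.fun).reshape(-1,2).round(2).tolist())
x,y,a,j=s.x
np.save('box.npy',s.x)
W=t.ray(px([(143,206),(126,248),(330,275),(318,312)]),.032)[:,:2]-[x,y]
c=np.array([[np.cos(a),-np.sin(a)],[np.sin(a),np.cos(a)]])
print('rule pts in box',(W@c).round(4))
st=monitor.state(); Rm=rot(st['ee_rot']).as_matrix();print(Rm.round(3))
print('width AB',np.linalg.norm(W[0]-W[1]))
bx=np.array([np.cos(a),np.sin(a),0]);print('box x in tool',(Rm.T@bx).round(3))
k=np.array([*(c@[-.05-j,0]+[x,y]),.087]);print('knob',k,'delta tool mm',(Rm.T@(k-st['position'])*1e3).round(1))
for n,uvm,z in(('mug',(133,200),.09),('spk',(165,230),.043),('jar',(422,193),.09)): print(n,t.ray([uvm],z))
E
```

```text
[ 0.59937853 -0.09295256  1.15538943  0.00505474] 66.19893785089057 [[0.06, 0.05], [0.02, 0.05], [0.13, 0.03], [0.06, 0.38], [0.03, 0.11], [0.16, 0.01], [0.06, 0.22], [0.05, 0.05], [0.32, 0.2]]
rule pts in box [[ 0.1555 -0.0009]
 [ 0.1547  0.0271]
 [ 0.0333 -0.007 ]
 [ 0.0311  0.0168]]
[[-0.938  0.346 -0.   ]
 [ 0.346  0.938 -0.001]
 [-0.    -0.002 -1.   ]]
width AB 0.02799304904568818
box x in tool [-0.062  0.998 -0.002]
knob [ 0.57716051 -0.14332502  0.087     ] delta tool mm [-591.1 -608.8  135.7]
mug [[0.55324437 0.4639825  0.09      ]]
spk [[0.45948851 0.37692496 0.043     ]]
jar [[ 0.5677799  -0.44131832  0.09      ]]
```

Call:
send_rows --plan '[[[-1,-15,-15,0,3],[-1,-45,-46,0,8],[-1,-75,-77,0,13],[-1,-108,-111,0,18],[-1,-141,-145,2,23],[-1,-174,-179,5,28],[-1,-207,-213,10,33],[-1,-240,-247,15,38],[-1,-273,-281,20,43],[-1,-306,-315,25,48],[-1,-339,-349,30,53],[-1,-372,-383,35,58],[-1,-405,-417,40,63],[-1,-438,-451,40,68],[-1,-471,-485,40,73],[-1,-504,-519,40,78],[-1,-535,-551,40,83],[-1,-560,-577,40,87],[-1,-580,-597,40,91],[-1,-591,-609,40,93.6]]]'

```text
t: 2.15
position: [0.5775, -0.1455, 0.1823]
ee_rot: [0.0, 0.839, 0.543, -0.0]
ft_force: [-0.5, -0.5, 0.5]
width: 0.0873
gripper_force: 0.0
```

```bash
cat >> h.py <<'E'
X,Y,A,J=np.load('box.npy')
B=np.array([[np.cos(A),-np.sin(A),0],[np.sin(A),np.cos(A),0],[0,0,1]]); O=np.array([X,Y,0])
def rep(target=None,yaw=0):
    "target: TCP in box frame, m; yaw: wanted tool-x angle in the box frame, deg"
    s=monitor.state(); Rm=rot(s['ee_rot']).as_matrix(); tx=B.T@Rm[:,0]
    print('t',round(s['t'],2),'box mm',((s['position']-O)@B*1e3).round(1),'yaw',np.degrees(np.arctan2(tx[1],tx[0])).round(2),'w',round(s['width'],4),'g',s['gripper_force'],'F',s['ft_force'].round(1),'q',s['joint_positions'].round(2), 'tz',Rm[:,2].round(3))
    if target is not None: print('delta tool mm',(Rm.T@(O+B@np.array(target)-s['position'])*1e3).round(1),'turn',np.degrees(np.arctan2(tx[1],tx[0]))-yaw)
E
python3 -c "
from h import *
rep((-.05-J,0,.08))
cv2.imwrite('pics/w1.png',imaging.camera('wrist'))"
```

```text
t 2.15 box mm [-56.9  -1.2 182.3] yaw -0.36 w 0.0873 g 0.0 F [-0.5 -0.5  0.5] q [-0.27  0.42  0.59  1.8  -0.27  1.    0.01] tz [-0.    -0.001 -1.   ]
delta tool mm [  1.9  -1.3 102.3] turn -0.35924648863993397
```

Call:
send_rows --plan '[[[-1,2,-1,20,0],[-1,2,-1,50,0],[-1,2,-1,75,0],[-1,2,-1,90,0],[-1,2,-1,98,0],[-1,2,-1,102,0],[-1,2,-1,102,0],[1,2,-1,102,0],[1,2,-1,102,0],[1,2,-1,102,0],[1,2,-1,102,0],[1,2,-1,102,0],[1,2,-1,102,0],[1,2,-1,102,0]]]'

```text
t: 3.6
position: [0.5771, -0.1406, 0.0805]
ee_rot: [-0.0, 0.838, 0.546, -0.0]
ft_force: [-0.1, 0.2, 0.8]
width: 0.0392
gripper_force: 0.0
```

```bash
python3 -c "
from h import *
rep((-.15,0,.08))"
```

```text
t 3.6 box mm [-52.6   1.2  80.5] yaw -0.07 w 0.0392 g 0.0 F [-0.1  0.2  0.8] q [-0.22  0.54  0.53  1.89 -0.36  0.81  0.08] tz [-0.  0. -1.]
delta tool mm [-97.4   1.3   0.5] turn -0.07091167546405486
```

Call:
send_rows --plan '[[[1,0,0,0,0],[1,0,0,0,0],[1,0,0,0,0],[1,0,0,0,0],[1,0,0,0,0],[1,0,0,0,0],[1,-5,0,0,0],[1,-15,0,0,0],[1,-25,0,0,0],[1,-35,0,0,0],[1,-45,0,0,0],[1,-55,0,0,0],[1,-65,0,0,0],[1,-73,0,0,0],[1,-80,0,0,0],[1,-85,0,0,0],[1,-88,0,0,0],[1,-88,0,0,0]]]'

```text
t: 5.4
position: [0.5418, -0.2222, 0.0805]
ee_rot: [0.001, 0.838, 0.545, 0.0]
ft_force: [5.3, -3.6, -4.3]
width: 0.0226
gripper_force: 30.0
```

```bash
python3 -c "
from h import *
rep((-.15,0,.08))"
```

```text
t 5.4 box mm [-141.5    0.5   80.5] yaw -0.12 w 0.0226 g 29.999684393405914 F [ 5.3 -3.6 -4.3] q [-0.08  0.53  0.53  1.91 -0.36  0.8   0.23] tz [ 0.002 -0.001 -1.   ]
delta tool mm [-8.5  0.5  0.5] turn -0.12069950219036844
```

Call:
send_rows --plan '[[[1,-4,0,0,0],[1,-7,0,0,0],[1,-9,0,0,0],[1,-11,0,0,0],[1,-11,0,0,0]]]'

```text
t: 5.9
position: [0.54, -0.2265, 0.0806]
ee_rot: [-0.002, 0.837, 0.547, 0.003]
ft_force: [7.4, 6.6, -4.6]
width: 0.0229
gripper_force: 30.0
```

```bash
python3 -c "
from h import *
rep((-.15,0,.08))"
```

```text
t 5.9 box mm [-146.2    0.5   80.6] yaw 0.08 w 0.0229 g 29.999359846115112 F [ 7.4  6.6 -4.6] q [-0.06  0.53  0.52  1.91 -0.37  0.8   0.25] tz [ 0.004  0.006 -1.   ]
delta tool mm [-3.8  0.4  0.5] turn 0.08456463840516472
```

Call:
send_rows --plan '[[[-1,0,0,0,0],[-1,0,0,0,0],[-1,0,0,0,0],[-1,0,0,0,0],[-1,0,0,0,0],[-1,0,0,0,0],[-1,0,0,-15,0],[-1,0,0,-45,0],[-1,5,0,-80,0],[-1,30,0,-100,0],[-1,70,0,-110,0],[-1,110,0,-110,0],[-1,150,0,-110,0],[-1,175,0,-110,0],[-1,180,0,-110,0],[-1,180,0,-110,0],[-1,180,0,-110,0]]]'

```text
t: 7.6
position: [0.6093, -0.0687, 0.1911]
ee_rot: [0.0, 0.839, 0.545, -0.0]
ft_force: [0.1, -1.1, -0.3]
width: 0.0874
gripper_force: 0.0
```

```bash
python3 -c "
from h import *
rep()
cv2.imwrite('pics/w2.png',imaging.camera('wrist'))
a=imaging.camera('top')[130:240,240:385]
cv2.imwrite('pics/t2.png',cv2.resize(a,None,fx=5.4,fy=5.4,interpolation=cv2.INTER_CUBIC))
c=Cam('wrist')
print(c.proj([O+B@np.array(p) for p in [(-.07,-.078,.075),(-.07,.078,.075),(.155,.013,.032),(.0,.003,.032),(-.15,0,.099)]]))
"
```

```text
t 7.6 box mm [ 26.2   0.8 191.1] yaw -0.22 w 0.0874 g 0.0 F [ 0.1 -1.1 -0.3] q [-0.37  0.43  0.57  1.75 -0.26  1.03 -0.13] tz [ 0.    -0.001 -1.   ]
[[374.12500172 313.21902301]
 [194.15799802 314.237328  ]
 [266.95558073  43.37541647]
 [280.27129023 222.46163599]
 [284.68350272 409.9480234 ]]
```

View pics/w2.png

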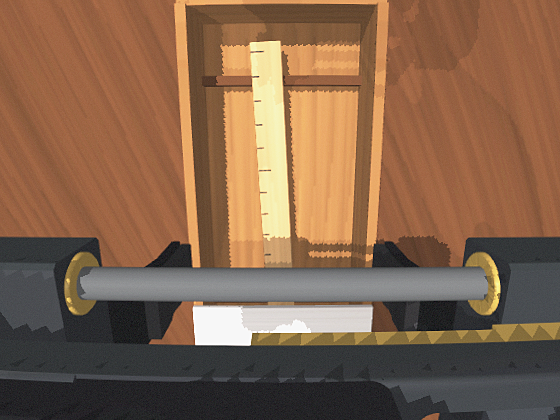

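Wrist view: the rule's B end is at about (265,41), which matches the prediction. The cover's front edge is at row ~306 against a predicted 313, so it may be a few mm short of its stop. I'll check this in the top view.

```bash
python3 -c "
from h import *
t=Cam('top')
def px(l): return (np.array(l,float)+.5)/5.4-.5+[240,130]
for j in(.09,.095,.1):
  print(j,((t.proj([O+B@np.array(p) for p in [(.035-j,-.078,.075),(.035-j,.078,.075),(-.07-j,-.078,.075),(-.07-j,.078,.075),(-.05-j,0,.099)]])-[240,130]+.5)*5.4-.5).round().tolist())
"
```

```text
0.09 [[518.0, 214.0], [415.0, 455.0], [683.0, 283.0], [581.0, 526.0], [608.0, 387.0]]
0.095 [[526.0, 217.0], [423.0, 459.0], [690.0, 286.0], [589.0, 530.0], [616.0, 390.0]]
0.1 [[534.0, 220.0], [431.0, 462.0], [698.0, 290.0], [597.0, 533.0], [624.0, 394.0]]
```

View pics/t2.png

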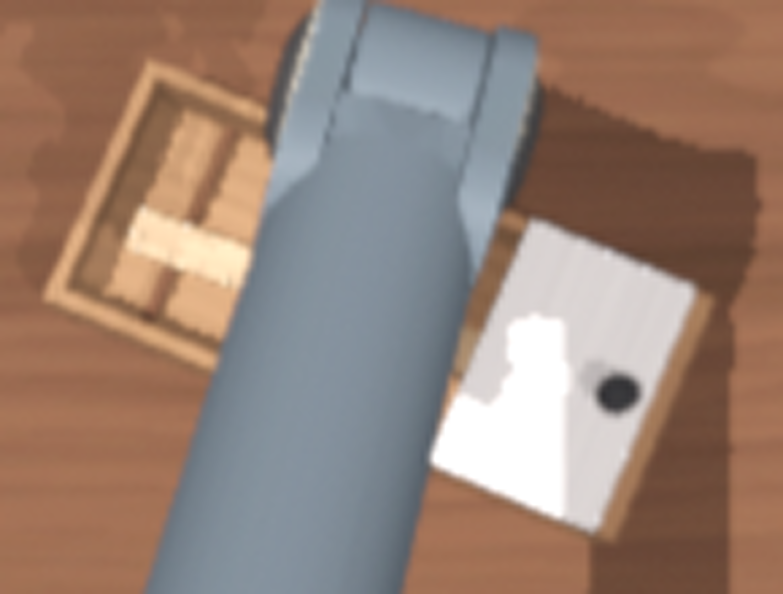

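The top view shows the cover corners at (535,219), (432,463), (699,291) and (598,534). These match a joint value of 0.100, so the cover is fully back. Next, the rule's line from the wrist picture.

```bash
python3 -c "
from h import *
c=Cam('wrist')
im=cv2.imread('pics/w2.png').astype(int)
# rule pixels: bright pale yellow
m=((im[...,2]>225)&(im[...,1]>200)&(im[...,0]>120)).astype(np.uint8); m[:,:200]=0;m[:,330:]=0;m[235:]=0
P=[]
for row in range(45,232,6):
  u=np.flatnonzero(m[row]); 
  if len(u)>8: P.append(((u.min()+u.max())/2,row,u.max()-u.min()))
P=np.array(P)
W=(c.ray(P[:,:2],.032)-O)@B
k=np.polyfit(W[:,0],W[:,1],1);print(k,np.degrees(k[0]),(W[:,1]-np.polyval(k,W[:,0])).std(),np.median(P[:,2]))
print((W[[0,-1]]*1e3).round(1))
print('y at .09',np.polyval(k,.09))
rep((.09,np.polyval(k,.09),.012),np.degrees(k[0]))
"
```

```text
[0.04369207 0.00771535] 2.5033713596132645 0.0010813355258787916 28.0
[[153.7  15.5  32. ]
 [ -8.3   7.   32. ]]
y at .09 0.01164763676856051
t 7.7 box mm [ 26.    0.7 190.9] yaw -0.27 w 0.087 g 0.0 F [ 0.4  0.4 -0.1] q [-0.37  0.43  0.57  1.75 -0.26  1.03 -0.13] tz [ 0.    -0.001 -1.   ]
delta tool mm [ 64.  -11.3 178.9] turn -2.7684558528670014
```

Call:
send_rows --plan '[[[-1,20,-4,10,-1],[-1,45,-8,35,-2.8],[-1,60,-11,65,-2.8],[-1,64,-11,95,-2.8],[-1,64,-11,125,-2.8],[-1,64,-11,150,-2.8],[-1,64,-11,165,-2.8],[-1,64,-11,174,-2.8],[-1,64,-11,178,-2.8],[-1,64,-11,178,-2.8],[-1,64,-11,178,-2.8]]]'

```text
t: 8.8
position: [0.6273, -0.0039, 0.0133]
ee_rot: [0.001, 0.825, 0.566, 0.001]
ft_force: [4.1, -2.6, -2.1]
width: 0.0873
gripper_force: 2.5
```

```bash
python3 -c "
from h import *
rep((.09,.0116,.012),2.5)"
```

```text
t 8.8 box mm [92.7 10.4 13.3] yaw 2.71 w 0.0873 g 2.462660268138279 F [ 4.1 -2.6 -2.1] q [-0.37  0.67  0.43  1.84 -0.4   0.72 -0.08] tz [ 0.004 -0.001 -1.   ]
delta tool mm [-2.6 -1.3  1.3] turn 0.21234904498603546
```

Call:
send_rows --plan '[[[0,0,0,0,0],[0,0,0,0,0],[0.2,0,0,0,0],[0.4,0,0,0,0],[1,0,0,0,0],[1,0,0,0,0],[1,0,0,0,0],[1,0,0,0,0],[1,0,0,0,0],[1,0,0,0,0],[1,0,0,0,0],[1,0,0,0,0],[1,0,0,0,0],[1,0,0,0,0]]]'

```text
t: 10.2
position: [0.6257, -0.0035, 0.0125]
ee_rot: [-0.0, 0.824, 0.566, 0.0]
ft_force: [-0.0, 0.4, -0.4]
width: 0.0256
gripper_force: 30.0
```

```bash
python3 -c "
from h import *
rep()"
```

```text
t 10.2 box mm [92.5 12.  12.5] yaw 2.73 w 0.0256 g 29.988732933998108 F [-0.   0.4 -0.4] q [-0.37  0.67  0.43  1.84 -0.4   0.72 -0.08] tz [-0.  0. -1.]
```

Call:
send_rows --plan '[[[1,0,0,-4,0],[1,0,0,-10,0],[1,0,0,-17,0],[1,0,0,-24,0],[1,0,0,-29,0],[1,0,0,-33,0],[1,0,0,-36,0],[1,0,0,-39,0],[1,0,0,-42,0],[1,0,0,-45,0]]]'

```text
t: 11.2
position: [0.6256, -0.0036, 0.0575]
ee_rot: [-0.0, 0.824, 0.566, -0.0]
ft_force: [1.0, 0.2, -1.7]
width: 0.026
gripper_force: 30.0
```

```bash
python3 -c "
from h import *
rep()"
```

```text
t 11.2 box mm [92.4 12.  57.5] yaw 2.73 w 0.026 g 29.9998140335083 F [ 1.   0.2 -1.7] q [-0.39  0.61  0.46  1.82 -0.36  0.8  -0.11] tz [-0. -0. -1.]
```

Call:
send_rows --plan '[[[1,0,0,-3,0],[1,0,0,-6,0],[1,0,0,-9,0],[1,0,0,-12,0],[1,0,0,-15,0],[1,0,0,-18,0],[1,0,0,-18,0]]]'

```text
t: 11.9
position: [0.6259, -0.0034, 0.076]
ee_rot: [-0.0, 0.825, 0.566, 0.0]
ft_force: [-1.0, -0.3, -1.5]
width: 0.0258
gripper_force: 30.0
```

```bash
python3 -c "
from h import *
rep()
a=imaging.camera('side')
cv2.imwrite('pics/s3.png',cv2.resize(a[150:310,220:420],None,fx=3.7,fy=3.7,interpolation=cv2.INTER_CUBIC))"
```

```text
t 11.9 box mm [92.6 11.9 76. ] yaw 2.71 w 0.0258 g 29.99801993896977 F [-1.  -0.3 -1.5] q [-0.4   0.58  0.48  1.81 -0.35  0.83 -0.12] tz [ 0.  0. -1.]
```

View pics/s3.png

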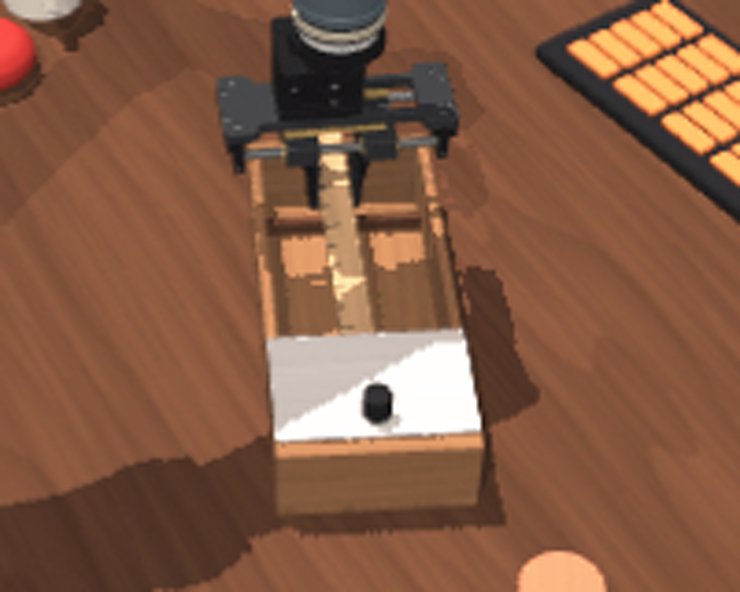

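The side crop shows the rule tilted, open end up under the gripper at (335,150) and running under the cover edge at (355,330). The cover is still fully back. Now I draw it out along its slope.

Call:
send_rows --plan '[[[1,0,0,3,0],[1,3,0,3,0],[1,10,0,2,0],[1,20,0,0,0],[1,30,0,-2,0],[1,40,0,-4,0],[1,50,0,-6,0],[1,60,0,-8,0],[1,70,0,-10,0],[1,80,0,-12,0],[1,90,0,-14,0],[1,100,0,-16,0],[1,110,0,-18,0],[1,117,0,-19,0],[1,120,0,-20,0],[1,120,0,-20,0]]]'

```text
t: 13.55
position: [0.669, 0.1089, 0.0956]
ee_rot: [-0.0, 0.824, 0.566, 0.0]
ft_force: [0.9, -1.5, -0.9]
width: 0.0257
gripper_force: 30.0
```

```bash
python3 -c "
from h import *
rep()"
```

```text
t 13.55 box mm [212.8  17.7  95.6] yaw 2.76 w 0.0257 g 29.998391568660736 F [ 0.9 -1.5 -0.9] q [-0.55  0.63  0.48  1.67 -0.35  0.93 -0.3 ] tz [ 0.  0. -1.]
```

Call:
send_rows --plan '[[[1,0,0,-15,0],[1,0,0,-40,0],[1,0,0,-65,0],[1,0,0,-80,0],[1,-10,0,-80,0],[1,-30,0,-80,0],[1,-50,0,-80,0],[1,-70,0,-80,0],[1,-80,0,-80,0],[1,-82,0,-75,0],[1,-82,0,-60,0],[1,-82,0,-45,0],[1,-82,0,-35,0],[1,-82,0,-30,0],[1,-82,0,-30,0]]]'

```text
t: 15.05
position: [0.6388, 0.0324, 0.1241]
ee_rot: [-0.0, 0.824, 0.566, -0.001]
ft_force: [0.8, 0.4, -0.9]
width: 0.0256
gripper_force: 30.0
```

```bash
python3 -c "
from h import *
rep()
a=imaging.camera('side')
cv2.imwrite('pics/s4.png',cv2.resize(a[130:300,220:420],None,fx=3.5,fy=3.5,interpolation=cv2.INTER_CUBIC))"
```

```text
t 15.05 box mm [130.6  14.5 124.1] yaw 2.77 w 0.0256 g 29.998226165771484 F [ 0.8  0.4 -0.9] q [-0.48  0.55  0.51  1.74 -0.32  0.94 -0.2 ] tz [-0.002 -0.    -1.   ]
```

View pics/s4.png

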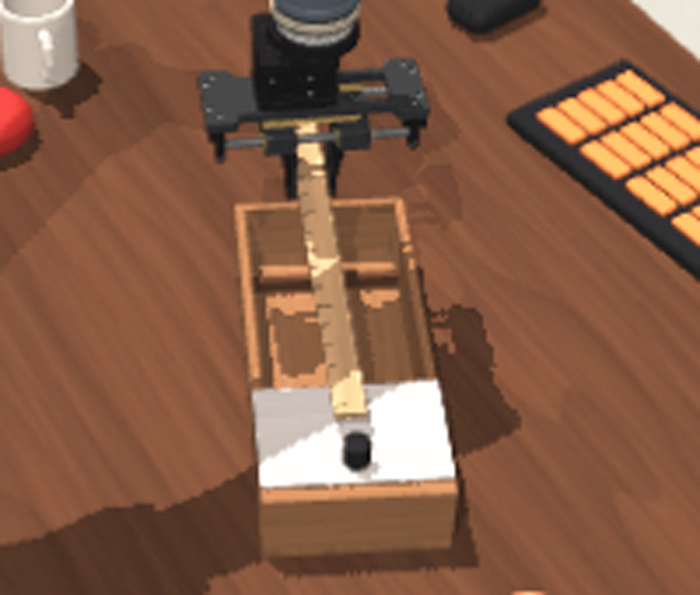

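The side crop shows the rule clear of the box. Its A end is at (348,413) above the cover, short of the knob at (356,450). I'll lower it so the A end meets the cover and the rule swings level in the pads.

Call:
send_rows --plan '[[[1,0,0,5,0],[1,0,0,10,0],[1,0,0,14,0],[1,0,0,18,0],[1,0,0,22,0],[1,0,0,26,0],[1,0,0,30,0],[1,0,0,34,0],[1,0,0,38,0],[1,0,0,42,0],[1,0,0,45,0],[1,0,0,48,0],[1,0,0,48,0]]]'

```text
t: 16.4
position: [0.6392, 0.0319, 0.077]
ee_rot: [-0.0, 0.824, 0.566, -0.0]
ft_force: [-0.0, 0.1, 0.3]
width: 0.0258
gripper_force: 30.0
```

```bash
python3 -c "
from h import *
rep((.1306,.0145,.0655),2.77)"
```

```text
t 16.4 box mm [130.3  14.   77. ] yaw 2.74 w 0.0258 g 30.001383125782013 F [-0.   0.1  0.3] q [-0.45  0.6   0.48  1.77 -0.36  0.85 -0.18] tz [-0.001 -0.    -1.   ]
delta tool mm [ 0.3 -0.5 11.5] turn -0.031327191655591946
```

Call:
send_rows --plan '[[[1,0,0,3,0],[1,0,0,6,0],[1,0,0,9,0],[1,0,0,11,0],[1,0,0,11.5,0],[1,0,0,11.5,0],[1,0,0,6,0],[1,0,0,-5,0],[1,0,0,-25,0],[1,0,0,-45,0],[1,0,0,-65,0],[1,0,0,-78,0],[1,0,0,-84,0],[1,0,0,-86,0],[1,0,0,-86,0],[1,0,0,-86,0]]]'

```text
t: 18.0
position: [0.6388, 0.032, 0.1626]
ee_rot: [-0.0, 0.824, 0.566, -0.001]
ft_force: [0.4, -0.6, -0.1]
width: 0.0256
gripper_force: 30.0
```

```bash
python3 -c "
from h import *
rep()
a=imaging.camera('side')
cv2.imwrite('pics/s5.png',cv2.resize(a[130:280,230:390],None,fx=4.9,fy=3.9,interpolation=cv2.INTER_CUBIC))
cv2.imwrite('pics/s5f.png',a);cv2.imwrite('pics/t5f.png',imaging.camera('top'))
p=(monitor.state()['position']-O)@B
y=np.radians(2.74); d=np.array([np.cos(y),np.sin(y),0]); n=np.array([-d[1],d[0],0])
for nm in('side','top'):
  for deg in(0,2,5):
    e=np.array([d[0]*np.cos(np.radians(deg)),d[1]*np.cos(np.radians(deg)),np.sin(np.radians(deg))])
    print(nm,deg,Cam(nm).proj([O+B@(p+[0,0,.0195]-.253*e+s*.013*n) for s in(-1,1)]).round(1).tolist())
"
```

```text
t 18.0 box mm [130.2  14.4 162.6] yaw 2.73 w 0.0256 g 29.9997541308403 F [ 0.4 -0.6 -0.1] q [-0.49  0.5   0.53  1.71 -0.29  1.01 -0.23] tz [-0.002 -0.    -1.   ]
side 0 [[326.0, 227.8], [316.5, 228.6]]
side 2 [[325.9, 230.1], [316.4, 230.9]]
side 5 [[325.6, 233.3], [316.2, 234.0]]
top 0 [[353.1, 192.7], [350.0, 201.0]]
top 2 [[352.4, 193.0], [349.4, 201.3]]
top 5 [[351.4, 193.4], [348.4, 201.6]]
```

View pics/s5.png

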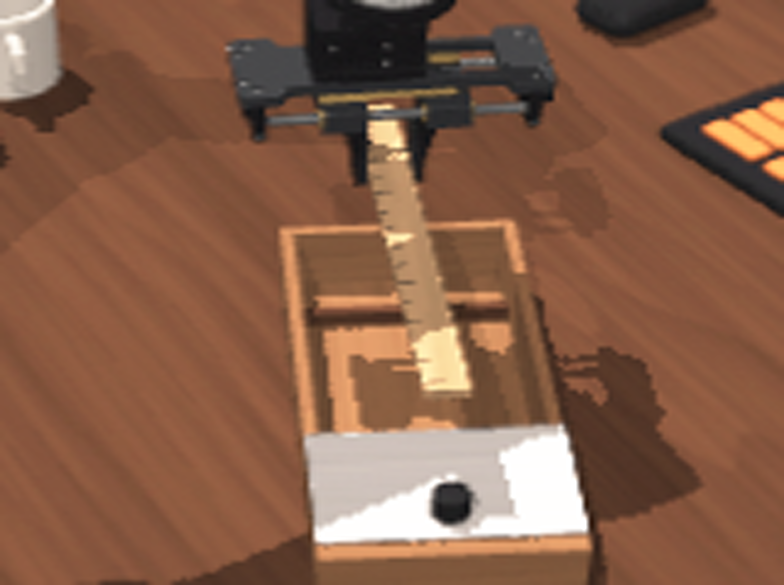

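The side crop shows the rule in the air with its A end at about (424–470, 390). I need a closer look at that end to separate the top edge from the end face.

```bash
python3 -c "
import cv2,numpy as np
a=cv2.imread('pics/s5f.png')
cv2.imwrite('pics/z5.png',cv2.resize(a[212:240,302:340],None,fx=20,fy=20,interpolation=cv2.INTER_NEAREST))
print(a[220:236,321].tolist())
from h import *
p=(monitor.state()['position']-O)@B
y=np.radians(2.74); d=np.array([np.cos(y),np.sin(y),0])
for deg in(0,1,2):
  e=d*np.cos(np.radians(deg))+[0,0,np.sin(np.radians(deg))]
  print(deg,Cam('side').proj([O+B@(p+[0,0,z]-.253*e) for z in(.0195,.0095)]).round(1).tolist())
"
```

```text
[[164, 224, 252], [164, 225, 252], [163, 224, 252], [163, 223, 252], [162, 223, 252], [161, 222, 251], [161, 221, 251], [159, 218, 250], [164, 225, 252], [161, 222, 251], [86, 118, 153], [90, 125, 163], [74, 107, 149], [67, 100, 146], [69, 102, 147], [68, 100, 146]]
0 [[321.3, 228.2], [321.2, 230.8]]
1 [[321.2, 229.4], [321.1, 231.9]]
2 [[321.2, 230.5], [321.0, 233.0]]
```

View pics/z5.png

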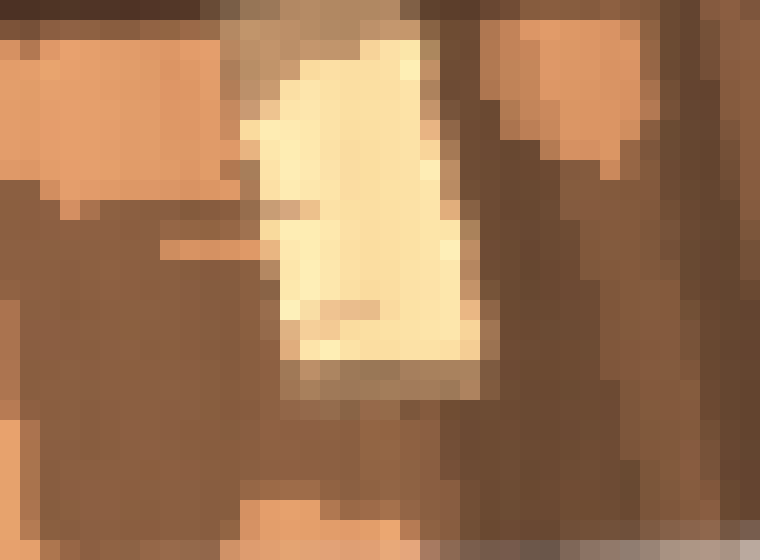

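```bash
python3 -c "
from h import *
s=Cam('side');t=Cam('top')
obs=np.array([(305,436),(565,424),(315,543),(588,537)],float)
obs=np.c_[(obs[:,0]+.5)/4.9-.5+230,(obs[:,1]+.5)/3.9-.5+130]
P=[O+B@np.array(q) for q in[(-.065,.078,.075),(-.065,-.078,.075),(-.17,.078,.075),(-.17,-.078,.075)]]
print('cover resid side (obs-pred)',(obs-s.proj(P)).round(2).tolist())
p=(monitor.state()['position']-O)@B
y=np.radians(2.74); d=np.array([np.cos(y),np.sin(y),0])
for nm,f in(('top','t5f'),('side','s5f')):
  c=Cam(nm); im=cv2.imread(f'pics/{f}.png').astype(np.float32)
  for off in(-.006,0,.006):
    L=np.arange(.225,.280,.0025); n=np.array([-d[1],d[0],0])
    uv=c.proj([O+B@(p+[0,0,.0195]-l*d+off*n) for l in L]).astype(np.float32)
    v=cv2.remap(im,uv[:,0],uv[:,1],cv2.INTER_LINEAR)[:,0]if 0 else cv2.remap(im,uv[None,:,0],uv[None,:,1],cv2.INTER_LINEAR)[0]
    print(nm,off,[(round(l*1e3,1),int(x[1])) for l,x in zip(L,v)])
"
```

```text
cover resid side (obs-pred) [[-0.06, 0.07], [-0.1, -0.47], [-0.51, 0.12], [-0.48, 1.39]]
top -0.006 [(np.float64(225.0), 226), (np.float64(227.5), 226), (np.float64(230.0), 226), (np.float64(232.5), 226), (np.float64(235.0), 226), (np.float64(237.5), 227), (np.float64(240.0), 226), (np.float64(242.5), 227), (np.float64(245.0), 227), (np.float64(247.5), 225), (np.float64(250.0), 218), (np.float64(252.5), 211), (np.float64(255.0), 211), (np.float64(257.5), 210), (np.float64(260.0), 209), (np.float64(262.5), 209), (np.float64(265.0), 211), (np.float64(267.5), 218), (np.float64(270.0), 247), (np.float64(272.5), 255), (np.float64(275.0), 255), (np.float64(277.5), 255), (np.float64(280.0), 254)]
top 0 [(np.float64(225.0), 223), (np.float64(227.5), 222), (np.float64(230.0), 222), (np.float64(232.5), 221), (np.float64(235.0), 222), (np.float64(237.5), 222), (np.float64(240.0), 221), (np.float64(242.5), 219), (np.float64(245.0), 221), (np.float64(247.5), 223), (np.float64(250.0), 210), (np.float64(252.5), 199), (np.float64(255.0), 197), (np.float64(257.5), 190), (np.float64(260.0), 186), (np.
[... 1921 characters left out ...]
t64(272.5), 96), (np.float64(275.0), 95), (np.float64(277.5), 95), (np.float64(280.0), 94)]
side 0.006 [(np.float64(225.0), 225), (np.float64(227.5), 218), (np.float64(230.0), 225), (np.float64(232.5), 231), (np.float64(235.0), 229), (np.float64(237.5), 228), (np.float64(240.0), 228), (np.float64(242.5), 226), (np.float64(245.0), 214), (np.float64(247.5), 191), (np.float64(250.0), 207), (np.float64(252.5), 221), (np.float64(255.0), 224), (np.float64(257.5), 165), (np.float64(260.0), 120), (np.float64(262.5), 121), (np.float64(265.0), 112), (np.float64(267.5), 103), (np.float64(270.0), 101), (np.float64(272.5), 101), (np.float64(275.0), 101), (np.float64(277.5), 100), (np.float64(280.0), 99)]
```

The two cameras together put the rule about 1° nose-up. One slightly deeper press on the cover will trim that.

Call:
send_rows --plan '[[[1,0,0,15,0],[1,0,0,40,0],[1,0,0,65,0],[1,0,0,82,0],[1,0,0,90,0],[1,0,0,95,0],[1,0,0,98,0],[1,0,0,100,0],[1,0,0,101,0],[1,0,0,101,0],[1,0,0,95,0],[1,0,0,80,0],[1,0,0,55,0],[1,0,0,30,0],[1,0,0,10,0],[1,0,0,2,0],[1,0,0,0,0],[1,0,0,0,0],[1,0,0,0,0],[1,0,0,0,0]]]'

```text
t: 20.1
position: [0.6388, 0.032, 0.1624]
ee_rot: [-0.0, 0.824, 0.566, -0.001]
ft_force: [0.4, -0.3, 0.4]
width: 0.0257
gripper_force: 30.0
```

```bash
python3 -c "
from h import *
rep()
a=imaging.camera('side');print(a[222:236,321,1].tolist(),monitor.state()['dq'].round(3))
cv2.imwrite('pics/s6.png',cv2.resize(a[130:290,230:390],None,fx=4.5,fy=3.7,interpolation=cv2.INTER_CUBIC))"
```

```text
t 20.1 box mm [130.2  14.4 162.4] yaw 2.73 w 0.0257 g 29.995961487293243 F [ 0.4 -0.3  0.4] q [-0.49  0.5   0.53  1.71 -0.29  1.01 -0.22] tz [-0.002 -0.    -1.   ]
[224, 224, 224, 223, 223, 223, 222, 120, 126, 103, 100, 100, 101, 101] [-0.001 -0.001  0.001 -0.004  0.     0.002 -0.001]
```

View pics/s6.png

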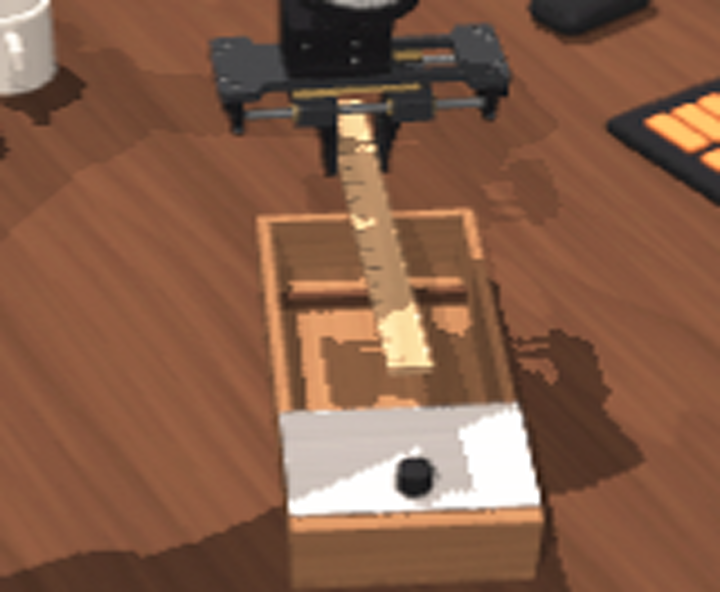

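The side view shows the rule held clear of everything, with its A end at (410,367). That edge moved up about 1 px, so the rule is now level to within about half a degree. Its underside is about 172 mm up, and the cover is still fully back with the knob at (414,475).

```bash
python3 -c "
from station import r
print(r.job_done())"
```

```text
the job is handed in; nothing more can be done
None
```

I handed the job in at about 20 s: the cover is fully back, and the gripper holds the rule level (within about half a degree), still and clear of everything, about 10 cm above the box, with the mug, candle jar and speaker untouched; the judge's verdict was not shown.

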